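# Set out the colour standards by shade

## Robot

A 6-joint arm with a two-finger parallel gripper is mounted at the origin on the work surface. World frame = base frame: x ahead of the robot, y to its left, z up, the work surface at z = 0. Lengths are in m, angles in rad, forces in N, time in s.
With the tool pointing down it reaches from about 0.35 to 0.85 m from the base axis. Payload 8.1 kg.
Tool frame: the origin (TCP) lies between the finger pads; the fingertips stand 14 mm ahead of it and the grasp point (between the pads) lies 5 mm behind it (robot.tip_reach is the z of the fingertips in the tool frame, in m); z points along the fingers, y is the line along which they close (so a half turn about z gives the same grasp; the last joint's range is limited). The gripper opens to 93 mm and grips with 3 to 60 N. Pads are 15 mm wide; open, the fingers measure 128 mm over their backs; the gripper's body (75 mm by 188 mm) begins 65 mm behind the grasp point.
Start: joints at [1.099, 0.13, 1.488, -0, 1.523, -0.085], TCP at [0.226, 0.556, 0.2] pointing down, gripper open.
Joint ranges: [-2.96, 2.96], [-0.89, 2.26], [0.02, 2.5], [-1.34, 4.48], [0, 2.73], [-2.66, 2.66]. Speed limits (rad/s): [2.39, 2.39, 2.79, 3.14, 3.14, 3.14].

## Interface

Orientations are given as a rotation vector (axis times angle).
In Python, from plant import robot gives the robot as it stands. The module is installed in compiled form; this text tells all that it offers.
- The arm moves only by the shell command python3 -m handwheel 'ROWS' [FORCE]. ROWS is JSON, a list of rows, each a list of 7 numbers: the closure, from -1 (fully open) to 1 (shut), then the shift along the tool's x, y, z each as a share of 100 cm, from -1 to 1, then the turn, a rotation vector about the tool's x, y, z each as a share of 180 degrees, from -1 to 1. In form: [[grip, tx, ty, tz, rx, ry, rz], ...]. A call has 1 to 20 rows; each row is the pose to reach, as a shift and turn from the pose commanded when the call began, along the tool's axes at that moment, turning the shorter way round; what a row does not reach only later rows make up. A row lasts 1/8 s, in which the tool goes at most 62.5 mm and 10.7 degrees, less where a joint would pass 70% of its speed; a pose out of reach is approached as far as the arm can. A call with a number of a shift or a turn outside -1 to 1 is refused whole. A call with a gripper value outside its range is refused whole. The fingers move at their own pace and stop on an object; FORCE is the grip in N (left out, the last holds). Time passes only in rows, so rows that repeat a pose let the fingers close. It gives the time, the measured TCP pose, the force, the opening and the grip force at its end, in the units of the state.
- robot.read_state(): the state, without advancing time (a new reading comes with each control period).
- robot.read_camera(name): name is "side" or "top"; returns a dict with "frame" (400x640x3 uint8, red, green, blue), "fx", "fy", "cx", "cy" (pixels), "rvec" (rotation vector, rad) and "tvec" (3), from world to camera coordinates, as OpenCV has them. Camera axes: x right, y down, z forward; pixel columns grow to the right and rows downward; lengths in m; the calibration is good to about 2 mm. A picture is of the moment at which its call begins. There is no depth.
- robot.close_job(): hands the job in; it is judged then, once.
Trained networks look in a picture, given as the dict that the camera call returned (one of the last four; its "shot" number tells which), for a name from the list of things; names that differ only in an ending like _2 or _b are one class to them, and where a whole thing is asked for, a point or a joint stands for the part that bears it (a point fixed in the world has none). Each returns a list of dicts, best first, with "conf" (0 to 1); they miss things now and then, are a little off and sometimes report something else, mostly with a low value. They report only what shows in the picture. A call takes as long as a camera call. They do not tell look-alikes from the thing itself.
- robot.regions_of(picture, name): "mask" (400x640 bool, what is visible of it) and "rect" ([left, top, right, bottom] in pixels, round what is visible of it).
The state is a dict: "t": time; "q": joint angles; "dq": joint speeds; "joint_torque": joint torques, N m; "tool_pos": TCP position; "orientation": TCP orientation; "force": force on the tool from outside, world axes, zero at the start; "wrist_torque": the same for the moment, N m; "opening": finger opening in m; "gripper_force": force on a finger pad.
Only numpy, scipy, OpenCV 4.12 (cv2) and the standard library are available. Lean on these libraries where they do the work, as an engineer would, in place of code of your own. Each camera call takes 0.05 s, during which the arm holds its last target. There are 200 camera calls.

## Task

Set out the calibration colour standards: stand the four blue pucks on the four rings of the white board, one centred in each ring, in order of shade, with the palest next to the orange sloped stand and the darkest at the far end. Lay the square white reference tile, white face up, flat on the slope of the stand, centred and resting against its lower ledge. Leave the amber jar and the amber vial standing where they are.

Things in the scene. Friction and masses are not known exactly. Their poses are not given: they have to be found in the camera images.
- puck_pale: Loose round glazed ceramic colour standard, the palest of the four blues (powder blue), with a thin aluminium band near its foot: 44 mm diameter, 30 mm tall, 0.11 kg nominal, standing upright on the bench at the start. Origin: centre of its underside; z up.
- puck_light: Loose round glazed ceramic colour standard, sky blue, second palest, with a thin aluminium band near its foot: 44 mm diameter, 30 mm tall, 0.11 kg nominal, standing upright on the bench at the start. Origin: centre of its underside; z up.
- puck_medium: Loose round glazed ceramic colour standard, strong mid blue, second darkest, with a thin aluminium band near its foot: 44 mm diameter, 30 mm tall, 0.11 kg nominal, standing upright on the bench at the start. Origin: centre of its underside; z up.
- puck_dark: Loose round glazed ceramic colour standard, the darkest, navy almost black, with a thin aluminium band near its foot: 44 mm diameter, 30 mm tall, 0.11 kg nominal, standing upright on the bench at the start. Origin: centre of its underside; z up.
- tile: Loose square white reference tile in a grey holder, 48 x 48 mm and 20 mm thick, white face up, lying flat on the bench at the start, 0.12 kg nominal. Origin: centre of its underside; x and y along its sides, z up through the white face. The holder is square, so any quarter turn fits.
- board: Fixed white board flat on the bench, 72 mm (x) by 280 mm (y), 6 mm thick, printed with four black rings in a row along its y axis (flat print, no recess). Origin: centre of its underside. Ring centres on its top face (z = 6 mm) at x = 0, y = -102, -34, 34 and 102 mm; rings 49 mm inside, 60 mm outside diameter, so a puck fits inside one.
- stand: Fixed orange sloped stand, 80 mm square, 48 mm high, beyond one end of the board (which end varies). Origin: centre of its underside. Its face, 80 mm wide (y), rises towards +x at 0.38 rad; a grey ledge along its low (-x) edge stands 12 mm proud of it. A tile on the face, centred and touching the ledge, has its underside centre at (-5.6, 0, 31.8) mm and its white face leans to -x.
- jar: Bystander: loose amber jar with black lid, 54 mm diameter, 68 mm tall, beyond the end of the board that is away from the stand. Origin: centre of its underside. To be left alone.
- vial: Bystander: loose small amber vial with white cap, 26 mm diameter, 50 mm tall, standing among the pucks. Origin: centre of its underside. To be left alone.
Not all that is in view belongs to the job. Several things look just like the puck_light: the one meant starts farthest to the robot's right.

How it is judged:
At the end, for the whole second after the job is handed in: Pucks upright on the board within 12 mm of their ring centres along and across the row, palest by the stand to darkest farthest; tile flat on the slope, white up, within 12 mm sideways, 8 mm of the ledge; all at rest; jar and vial upright within 25 mm of their places (((y of stand in the frame of board above 0 m and y of puck_pale in the frame of board between 0.09 and 0.114 m and y of puck_light in the frame of board between 0.022 and 0.046 m and y of puck_medium in the frame of board between -0.046 and -0.022 m and y of puck_dark in the frame of board between -0.114 and -0.09 m) or (y of stand in the frame of board below 0 m and y of puck_pale in the frame of board between -0.114 and -0.09 m and y of puck_light in the frame of board between -0.046 and -0.022 m and y of puck_medium in the frame of board between 0.022 and 0.046 m and y of puck_dark in the frame of board between 0.09 and 0.114 m)) and x of puck_pale in the frame of board between -0.012 and 0.012 m and z of puck_pale in the frame of board between 0.003 and 0.009 m and angle between each of puck_pale, puck_light, puck_medium, puck_dark's own z axis and vertical below 0.06 rad and linear speed of each of puck_pale, puck_light, puck_medium, puck_dark, tile below 0.01 m/s and x of puck_light in the frame of board between -0.012 and 0.012 m and z of puck_light in the frame of board between 0.003 and 0.009 m and x of puck_medium in the frame of board between -0.012 and 0.012 m and z of puck_medium in the frame of board between 0.003 and 0.009 m and x of puck_dark in the frame of board between -0.012 and 0.012 m and z of puck_dark in the frame of board between 0.003 and 0.009 m and x of tile in the frame of stand between -0.0095 and 0.0025 m and y of tile in the frame of stand between -0.012 and 0.012 m and z of tile in the frame of stand between 0.0288 and 0.0368 m and angle between tile's own z axis and vertical between 0.32 and 0.44 rad and contact force between tile and stand above 0.3 N and distance of each of jar, vial from where it was at the start of the episode below 0.025 m and angle between each of jar, vial's own z axis and vertical below 0.1 rad); the robot touches nothing.
It fails at once if the amber jar is pushed more than 25 mm from its place or tipped (distance of jar from where it was at the start of the episode above 0.025 m or angle between jar's own z axis and vertical above 0.5 rad).
It fails at once if the amber vial is pushed more than 25 mm from its place or tipped (distance of vial from where it was at the start of the episode above 0.025 m or angle between vial's own z axis and vertical above 0.5 rad).
It also fails if it takes over 96 s, if anything falls off the work surface, if the arm or the gripper's body presses on something with over 40 N, if the wrist force passes 120 N, or if a joint passes its speed limit or range.

## Working session

There is one attempt and no reset: what is moved stays moved. The work goes in short steps, Python scripts to look and compute and a shell command to move; the robot and the scene stay as the last step left them, time stands still between calls to the robot, and variables do not carry over. Pictures are saved under pics/ and viewed, at most 14 in all, crops included, and the job is handed in when it is done.

```bash
mkdir -p pics; cat > h.py <<'E'
import numpy as np, cv2
from plant import robot
def ray(p,u,v):
    R=cv2.Rodrigues(np.array(p["rvec"],float))[0]; t=np.array(p["tvec"],float).ravel()
    d=R.T@np.array([(u-p["cx"])/p["fx"],(v-p["cy"])/p["fy"],1]); return -R.T@t, d
def at(p,u,v,z):
    c,d=ray(p,u,v); return c+d*(z-c[2])/d[2]
def px(p,P):
    K=np.array([[p["fx"],0,p["cx"]],[0,p["fy"],p["cy"]],[0,0,1.]])
    return cv2.projectPoints(np.array(P,float).reshape(-1,3),np.array(p["rvec"],float),np.array(p["tvec"],float),K,None)[0].reshape(-1,2)
def save(p,n,crop=None,s=1):
    f=p["frame"][:,:,::-1]
    if crop: f=f[crop[1]:crop[3],crop[0]:crop[2]]
    cv2.imwrite("pics/"+n,cv2.resize(f,None,fx=s,fy=s,interpolation=cv2.INTER_CUBIC))
E
python3 - <<'E'
from h import *
np.set_printoptions(precision=3,suppress=True)
names=["puck_pale","puck_light","puck_medium","puck_dark","tile","board","stand","jar","vial"]
for c in ["top","side"]:
    p=robot.read_camera(c); save(p,c+"0.png",s=1.25)
    print(c,p["fx"],ray(p,320,200))
    for n in names:
        for r in robot.regions_of(p,n):
            m=r["mask"]; v,u=np.nonzero(m)
            print(n,round(r["conf"],2),r["rect"],np.array([u.mean(),v.mean()]),p["frame"][m].mean(0), at(p,u.mean(),v.mean(),0.03)[:2])
E
```

```text
top 509.22698640704044 (array([ 0.273, -0.014,  1.208]), array([ 0.197,  0.016, -0.98 ]))
puck_pale 0.67 [241.9, 203.0, 259.4, 225.6] [249.938 214.804] [202.636 236.223 245.395] [0.455 0.165]
puck_light 0.81 [434.9, 223.9, 452.5, 247.8] [443.168 231.63 ] [104.506 173.434 242.472] [ 0.469 -0.288]
puck_light 0.8 [356.5, 269.8, 376.1, 282.7] [365.231 276.879] [108.862 182.9   248.014] [ 0.344 -0.118]
puck_light 0.73 [365.3, 191.3, 385.4, 210.7] [375.096 202.007] [111.581 175.203 241.209] [ 0.52  -0.124]
puck_light 0.59 [388.7, 262.2, 414.7, 283.8] [402.426 272.55 ] [108.003 181.852 247.89 ] [ 0.364 -0.202]
puck_medium 0.8 [331.8, 218.2, 352.1, 235.2] [341.68  225.734] [ 63.378  93.608 189.288] [ 0.455 -0.052]
puck_dark 0.76 [284.0, 211.0, 304.8, 226.5] [294.049 217.895] [54.014 55.284 78.225] [0.46  0.061]
puck_dark 0.22 [196.1, 207.7, 208.1, 219.1] [200.933 213.642] [171.342 140.25  121.233] [0.444 0.28 ]
tile 0.91 [386.0, 222.0, 409.4, 243.4] [395.293 232.423] [237.351 235.681 235.829] [ 0.454 -0.177]
board 0.8 [260.3, 143.0, 376.2, 174.3] [316.881 156.899] [243.611 239.419 235.954] [
[... 1100 characters left out ...]
.1  ]
puck_medium 0.73 [335.9, 181.7, 358.0, 201.1] [346.1   194.782] [ 38.347  76.037 153.266] [ 0.455 -0.034]
puck_dark 0.88 [333.4, 222.7, 354.7, 246.5] [342.388 233.443] [33.311 39.765 65.561] [0.46  0.078]
tile 0.94 [338.3, 149.6, 359.8, 168.6] [347.631 160.089] [191.552 188.275 189.008] [ 0.454 -0.153]
board 0.59 [238.0, 173.2, 286.5, 277.0] [262.438 227.605] [199.863 191.859 186.079] [0.612 0.069]
stand 0.76 [247.6, 134.8, 286.9, 174.7] [268.183 155.915] [197.45   77.751  25.904] [ 0.632 -0.161]
jar 0.89 [237.0, 272.3, 271.8, 324.8] [254.569 295.555] [115.652  94.882  78.274] [0.601 0.23 ]
vial 0.92 [341.4, 315.6, 357.1, 344.1] [348.643 329.602] [161.537 118.258  75.147] [0.444 0.289]
```

View pics/top0.png

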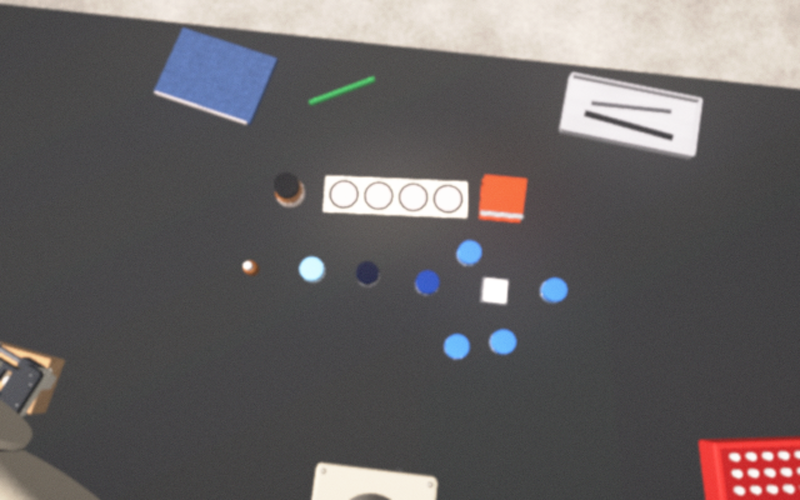

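View pics/side0.png

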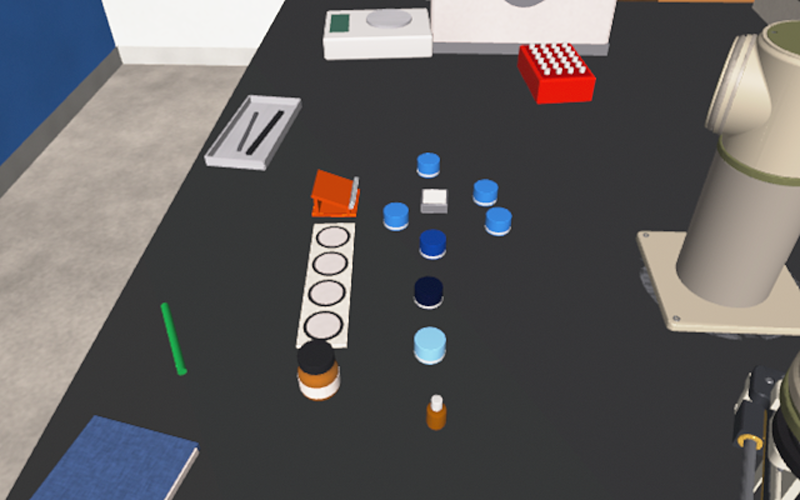

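In the top picture there are four sky-blue pucks, at 640-wide pixels (443,232), (375,202), (402,273) and (365,277). The robot's right is -y, which is to the right in this image. (443,232), at y≈-0.29, is farthest right, so it should be puck_light. I'll confirm it in a crop and refine the poses.

```bash
cat > m.py <<'E'
from h import *
from scipy.optimize import least_squares
np.set_printoptions(precision=4,suppress=True)
def cyl(x,y,r,h,z0=0):
    a=np.linspace(0,2*np.pi,60); return np.array([[x+r*np.cos(t),y+r*np.sin(t),z] for t in a for z in (z0,z0+h)])
def box(x,y,w,sx,sy,h,z0=0):
    c,s=np.cos(w),np.sin(w)
    return np.array([[x+c*a-s*b,y+s*a+c*b,z] for a in(-sx/2,sx/2) for b in(-sy/2,sy/2) for z in(z0,z0+h)])
def hullc(p,P):
    m=cv2.moments(cv2.convexHull(px(p,P).astype(np.float32)))
    return np.array([m["m10"],m["m01"]])/m["m00"]
def cen(r):
    c=max(cv2.findContours(r["mask"].astype(np.uint8),cv2.RETR_EXTERNAL,cv2.CHAIN_APPROX_NONE)[0],key=cv2.contourArea)
    m=cv2.moments(cv2.convexHull(c)); return np.array([m["m10"],m["m01"]])/m["m00"]
def fit(p,r,f,x0):
    k=cen(r); s=least_squares(lambda q:hullc(p,f(*q))-k,x0,diff_step=1e-3); return s.x
E
python3 - <<'E'
from m import *
s=robot.read_state(); print(s["tool_pos"],s["orientation"],"\n",cv2.Rodrigues(np.array(s["orientation"]))[0],s["opening"])
T=robot.read_camera("top");S=robot.read_camera("side")
save(T,"crop1.png",(340,180,470,300),5)
for n,f in [("puck_pale",lambda x,y:cyl(x,y,.022,.03)),("puck_light",lambda x,y:cyl(x,y,.022,.03)),("puck_medium",lambda x,y:cyl(x,y,.022,.03)),("puck_dark",lambda x,y:cyl(x,y,.022,.03)),("tile",lambda x,y:box(x,y,0,.048,.048,.02)),("board",lambda x,y:box(x,y,0,.072,.28,.006)),("jar",lambda x,y:cyl(x,y,.027,.068))]:
    for p,nm in((T,"top"),(S,"side")):
        for r in robot.regions_of(p,n):
            if r["conf"]>.5: print(n,nm,cen(r),fit(p,r,f,[.5,.01]))
# yaw of white/orange shapes from top
f=T["frame"].astype(int); hsv=cv2.cvtColor(T["frame"],cv2.COLOR_RGB2HSV)
for n,z,m in [("board",.006,(hsv[...,1]<60)&(hsv[...,2]>150)),("tile",.02,(hsv[...,1]<60)&(hsv[...,2]>150)),("stand",.02,(hsv[...,0]<15)&(hsv[...,1]>110)&(hsv[...,2]>120))]:
    r=robot.regions_of(T,n)[0]["rect"]; k=np.zeros(m.shape,np.uint8); a,b,c,d=[int(v) for v in r]; k[b-4:d+5,a-4:c+5]=m[b-4:d+5,a-4:c+5]
    cs=max(cv2.findContours(k,cv2.RETR_EXTERNAL,cv2.CHAIN_APPROX_NONE)[0],key=cv2.contourArea)
    P=np.array([at(T,u,v,z)[:2] for u,v in cs[:,0]]).astype(np.float32)*1000
    print(n,cv2.minAreaRect(P))
E
```

```text
[0.2263 0.5557 0.2001] [ 0.6037  3.083  -0.    ] 
 [[-0.9261  0.3772  0.    ]
 [ 0.3772  0.9261 -0.    ]
 [-0.     -0.     -1.    ]] 0.09270690385283205
puck_pale side [343.8062 275.8016] [0.4547 0.1675]
puck_light top [402.0552 272.9408] [ 0.3637 -0.2029]
puck_light top [375.0741 202.1984] [ 0.5226 -0.125 ]
puck_light top [365.3486 276.5723] [ 0.3452 -0.1192]
puck_light top [442.9373 231.8797] [ 0.4707 -0.2904]
puck_light side [388.4627 153.105 ] [ 0.3612 -0.2042]
puck_light side [316.4966 172.378 ] [ 0.5218 -0.1251]
puck_light side [398.4686 176.3617] [ 0.3432 -0.1187]
puck_light side [342.4555 131.5201] [ 0.4692 -0.2896]
puck_medium top [341.6206 225.3718] [ 0.4576 -0.0518]
puck_medium side [346.0128 194.5974] [ 0.4555 -0.0526]
puck_dark top [294.2151 217.9382] [0.462  0.0616]
puck_dark side [343.0907 232.9856] [0.4586 0.0611]
tile top [395.1233 232.2797] [ 0.4572 -0.1794]
board top [316.1652 157.08  ] [0.621  0.0287]
board side [262.1629 229.3352] [0.6178 0.0265]
jar top [230.6275 151.176 ] [0.6012 0.232 ]
jar side [254.195  295.2413] [0.6005 0.2333]
board ((620.3348999023438, 28.156494140625), (78.4366455078125, 284.8833312988281), 4.186639308929443)
tile ((456.3435363769531, -178.63369750976562), (49.38277053833008, 48.58149337768555), 89.65560150146484)
stand ((646.6442260742188, -179.1054229736328), (76.07923889160156, 91.40088653564453), 1.0766746997833252)
```

View pics/crop1.png

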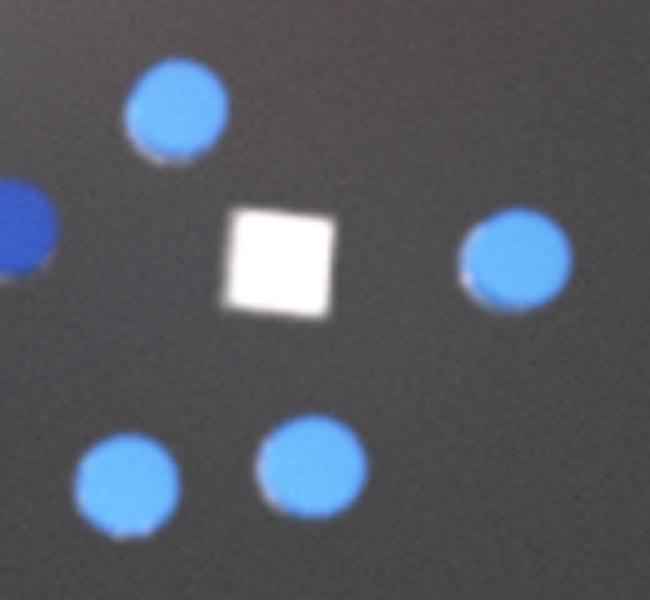

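The crop shows the candidate at crop (515,260), i.e. full-image (443,232), clearly the rightmost of the four sky-blue pucks, so that is puck_light. The white tile is at crop (278,262), nearly square to the image. Next I'll refine the rings and the stand.

```bash
cat > b.py <<'E'
from m import *
from scipy.optimize import minimize
T=robot.read_camera("top");S=robot.read_camera("side")
for p,n,cr in((T,"top",(255,138,382,180)),(S,"side",(230,168,292,285))):
    a,b,c,d=cr; g=cv2.resize(cv2.cvtColor(p["frame"][b:d,a:c],cv2.COLOR_RGB2GRAY),None,fx=4,fy=4,interpolation=cv2.INTER_CUBIC)
    m=(cv2.adaptiveThreshold(g,255,cv2.ADAPTIVE_THRESH_MEAN_C,cv2.THRESH_BINARY,41,0)>0)&(g>110)
    N,L,st,ce=cv2.connectedComponentsWithStats(m.astype(np.uint8),connectivity=4)
    for i in range(1,N):
        if 1200<st[i,4]<6000:
            u,v=(ce[i]+.5)/4-.5+[a,b]; print("ring",n,st[i,4],at(p,u,v,.006)[:2])
def wedge(x,y,w):
    c,s=np.cos(w),np.sin(w); R=np.array([[c,-s,0],[s,c,0],[0,0,1]])
    return np.array([[a,b,z] for b in(-.04,.04) for a,z in((-.04,0),(.04,0),(.04,.048),(-.044,.027),(-.04,.0285))])@R.T+[x,y,0]
def iou(q,f,pr):
    t=0
    for p,m in pr:
        k=np.zeros(m.shape,np.uint8); cv2.fillConvexPoly(k,np.round(cv2.convexHull((px(p,f(*q))*16).astype(np.float32))).astype(np.int32),1,shift=4)
        k=k>0; t-=(k&m).sum()/(k|m).sum()
    return t
def hullmask(r):
    k=np.zeros(r["mask"].shape,np.uint8); c=np.vstack(cv2.findContours(r["mask"].astype(np.uint8),cv2.RETR_EXTERNAL,cv2.CHAIN_APPROX_NONE)[0]); cv2.fillConvexPoly(k,cv2.convexHull(c),1); return k>0
for n,f,x0 in(("stand",wedge,[.63,-.18,.0]),("tile",lambda x,y,w:box(x,y,w,.048,.048,.02),[.456,-.179,0])):
    pt=[(T,hullmask(robot.regions_of(T,n)[0]))];ps=[(S,hullmask(robot.regions_of(S,n)[0]))]
    for nm,pr in(("both",pt+ps),("top",pt),("side",ps)):
        s=np.array(x0)+np.vstack([[0,0,0],np.diag([.01,.01,.08])]); o=minimize(iou,x0,args=(f,pr),method="Nelder-Mead",options=dict(initial_simplex=s)); print(n,nm,o.x,o.fun)
E
python3 b.py
```

```text
ring top 3875 [0.6133 0.1298]
ring top 3850 [0.6184 0.0618]
ring top 3873 [ 0.6234 -0.006 ]
ring top 3875 [ 0.6282 -0.0739]
ring side 3608 [ 0.627  -0.0737]
ring side 4057 [ 0.622  -0.0057]
ring side 4606 [0.6172 0.0621]
ring side 5411 [0.6123 0.1304]
stand both [ 0.6339 -0.1793  0.045 ] -1.875196569353027
stand top [ 0.6348 -0.1785  0.0381] -0.9326647564469914
stand side [ 0.6332 -0.1798  0.0407] -0.9500367376928729
tile both [ 0.4557 -0.1813  0.0388] -1.8144926799081067
tile top [ 0.4571 -0.1814  0.026 ] -0.9469548133595285
tile side [ 0.4548 -0.179   0.0246] -0.9227272727272727
```

```bash
cat > r.py <<'E'
# usage: r.py x y z closing_deg [tilt_rad] ... ; prints row shares from the current pose
import sys; from m import *
from scipy.spatial.transform import Rotation as Ro
def pose(x,y,z,cd,tilt=0):
    a=np.radians(cd); ty=np.array([np.cos(a),np.sin(a),0]); tz=np.array([0,0,-1.]); 
    R=np.column_stack([np.cross(ty,tz),ty,tz])
    # lean: tool z towards +x by tilt, about closing axis
    R=Ro.from_rotvec(-tilt*ty).as_matrix()@R
    return np.array([x,y,z]),R
s=robot.read_state(); R0=Ro.from_rotvec(s["orientation"]).as_matrix(); p0=np.array(s["tool_pos"])
for a in sys.argv[1:]:
    v=[float(k) for k in a.split(",")]; p,R=pose(*v)
    t=R0.T@(p-p0); w=Ro.from_matrix(R0.T@R).as_rotvec()/np.pi
    print("tz",R[:,2],"row",np.round(t,4),np.round(w,4))
E
python3 r.py .456,-.18,.1,92 .456,-.18,.017,92
```

```text
tz [ 0.  0. -1.] row [-0.4902 -0.5947  0.1001] [ 0.      0.     -0.1342]
tz [ 0.  0. -1.] row [-0.4902 -0.5947  0.1831] [ 0.      0.     -0.1342]
```

```bash
python3 -m handwheel '[[-1,-0.49,-0.595,0.08,0,0,-0.134],[-1,-0.49,-0.595,0.08,0,0,-0.134],[-1,-0.49,-0.595,0.08,0,0,-0.134],[-1,-0.49,-0.595,0.08,0,0,-0.134],[-1,-0.49,-0.595,0.08,0,0,-0.134],[-1,-0.49,-0.595,0.08,0,0,-0.134],[-1,-0.49,-0.595,0.08,0,0,-0.134],[-1,-0.49,-0.595,0.08,0,0,-0.134],[-1,-0.49,-0.595,0.08,0,0,-0.134],[-1,-0.49,-0.595,0.08,0,0,-0.134],[-1,-0.49,-0.595,0.08,0,0,-0.134],[-1,-0.49,-0.595,0.08,0,0,-0.134],[-1,-0.49,-0.595,0.08,0,0,-0.134],[-1,-0.49,-0.595,0.08,0,0,-0.134],[-1,-0.49,-0.595,0.08,0,0,-0.134]]' 25; python3 r.py .456,-.18,.017,92
```

```text
t: 4.12
tool_pos: [0.4554, -0.1795, 0.1201]
orientation: [0.054, -3.141, -0.001]
force: [-0.3, -0.5, 0.2]
opening: 0.093
gripper_force: 0.0
tz [ 0.  0. -1.] row [-0.0006 -0.0006  0.1031] [ 0.0002 -0.0001 -0.0002]
```

```bash
python3 -m handwheel '[[-1,0,0,0.06,0,0,0],[-1,0,0,0.103,0,0,0],[-1,0,0,0.103,0,0,0],[0.2,0,0,0.103,0,0,0],[1,0,0,0.103,0,0,0],[1,0,0,0.103,0,0,0],[1,0,0,0.103,0,0,0],[1,0,0,0.103,0,0,0],[1,0,0,0.05,0,0,0],[1,0,0,-0.02,0,0,0],[1,0,0,-0.02,0,0,0],[1,0,0,-0.02,0,0,0]]' 25
python3 - <<'E'
import numpy as np
w=.042;a=.38;c=np.array([.634,-.179,0]);R=np.array([[np.cos(w),-np.sin(w),0],[np.sin(w),np.cos(w),0],[0,0,1]])
u=np.array([np.cos(a),0,np.sin(a)]);n=np.array([-np.sin(a),0,np.cos(a)])
t=np.array([-.0056,0,.0318])
for up,cl in((.003,.05),(.003,.001)): print(c+R@(t+up*u+(cl+.017)*n))
E
```

```text
t: 5.62
tool_pos: [0.4561, -0.1805, 0.1407]
orientation: [-0.054, 3.14, -0.001]
force: [0.2, -0.4, -1.1]
opening: 0.0073
gripper_force: 0.0
[ 0.60635872 -0.18016162  0.09513329]
[ 0.62451779 -0.17939849  0.04962872]
```

The fingers closed too slowly, so the lift started before they had the tile. I'll check where the tile is now.

```bash
python3 - <<'E'
from m import *
for c in("top","side"):
    p=robot.read_camera(c)
    for r in robot.regions_of(p,"tile"):
        if r["conf"]>.3: print(c,r["conf"],r["rect"],fit(p,r,lambda x,y:box(x,y,.03,.048,.048,.02),[.46,-.18]))
save(p,"s1.png",(270,90,470,240),4)
print(robot.read_state()["opening"])
E
```

```text
top 0.53 [385.1, 228.0, 403.7, 244.3] [ 0.4467 -0.1777]
side 0.55 [337.2, 153.2, 358.3, 168.2] [ 0.4549 -0.1805]
side 0.52 [332.8, 260.6, 359.0, 289.6] [0.4543 0.1612]
-6.205597798757134e-05
```

View pics/s1.png

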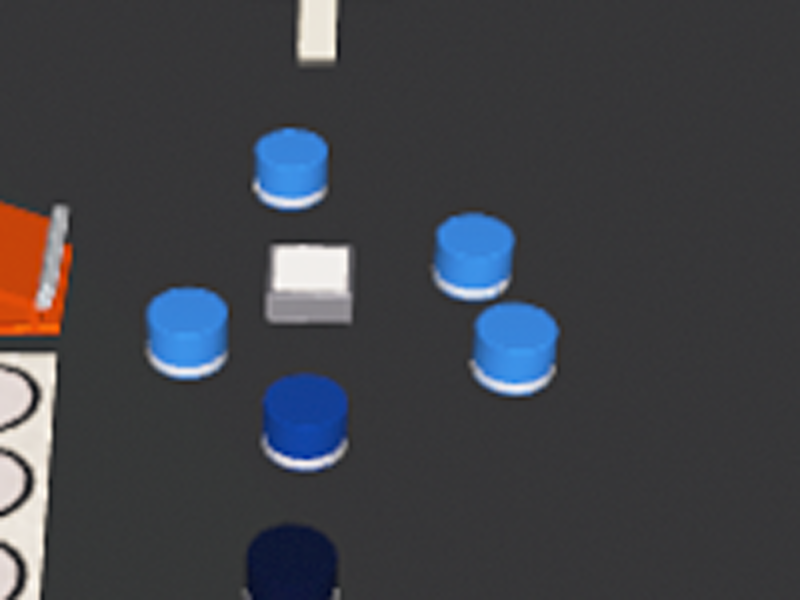

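The tile hasn't moved: crop (312,282), still at (0.455,-0.180). The gripper is above it and empty. I'll retry and give the fingers longer to close.

```bash
python3 -m handwheel '[[-0.5,0,0,0,0,0,0],[-0.5,0,0,0,0,0,0],[-0.5,0,0,0,0,0,0],[-0.5,0,0,0,0,0,0],[-0.5,0,0,0.02,0,0,0],[-0.5,0,0,0.04,0,0,0],[-0.5,0,0,0.07,0,0,0],[-0.5,0,0,0.1,0,0,0],[-0.5,0,0,0.124,0,0,0],[-0.5,0,0,0.124,0,0,0],[1,0,0,0.124,0,0,0],[1,0,0,0.124,0,0,0],[1,0,0,0.124,0,0,0],[1,0,0,0.124,0,0,0],[1,0,0,0.124,0,0,0],[1,0,0,0.124,0,0,0],[1,0,0,0.124,0,0,0]]' 25
```

```text
t: 7.95
tool_pos: [0.4556, -0.1802, 0.0161]
orientation: [0.054, -3.141, -0.0]
force: [-0.5, -0.6, 0.7]
opening: 0.0041
gripper_force: 0.0
```

```bash
python3 - <<'E'
from m import *
p=robot.read_camera("side"); save(p,"s2.png",s=1.25)
s=robot.read_state(); print(s["tool_pos"],s["q"],s["opening"],px(p,s["tool_pos"]))
E
```

```text
[ 0.4556 -0.1802  0.0161] [-0.4813  0.0087  1.968  -0.      1.1649 -2.0862] 0.0017460502334269762 [[347.1342 157.8472]]
```

View pics/s2.png

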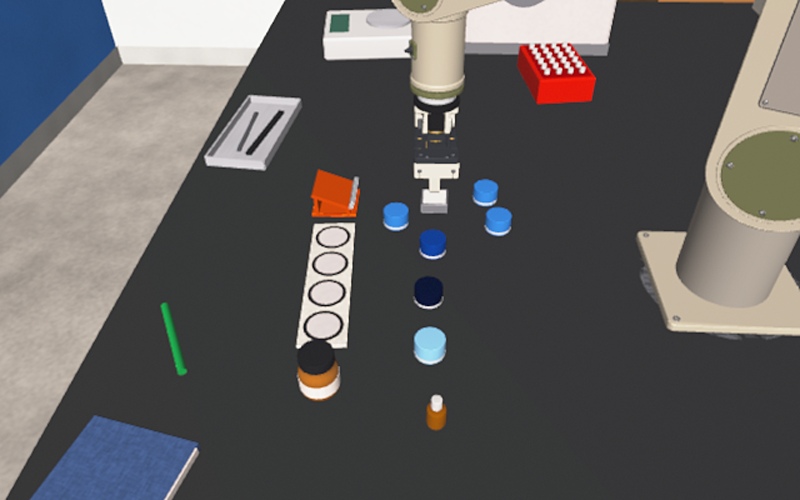

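The side picture shows the tile at (434,200) with no near finger drawn in front of it, so the fingers aren't straddling it. I'll enlarge both views.

```bash
python3 - <<'E'
from m import *
p=robot.read_camera("side"); q=robot.read_camera("top")
a=cv2.resize(p["frame"][110:190,300:400],(600,480),interpolation=cv2.INTER_CUBIC)
b=cv2.resize(q["frame"][160:300,330:505],(600,480),interpolation=cv2.INTER_CUBIC)
cv2.imwrite("pics/c2.png",cv2.resize(np.hstack([a,b])[:,:,::-1],(800,320)))
s=robot.read_state(); print(s["opening"],s["gripper_force"],s["force"],px(q,s["tool_pos"]))
E
```

```text
0.0005460259340293893 0.0 [ 0.1464  0.1213 -0.5445] [[395.6809 232.6599]]
```

View pics/c2.png

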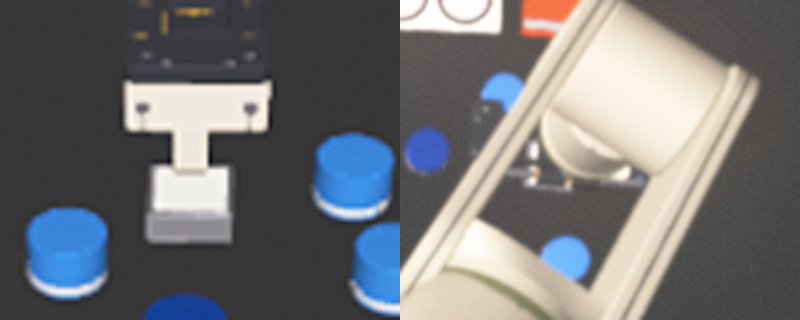

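```bash
python3 - <<'E'
from m import *
p=robot.read_camera("side"); print(robot.tip_reach)
for (u,v) in((347.5,153),(349.5,105.5)):
    c,d=ray(p,u,v)
    for y in(-.15,-.165,-.18,-.195,-.21):
        k=(y-c[1])/d[1]; print(u,y,(c+d*k))
s=robot.read_state(); print(s["joint_torque"], s["tool_pos"])
E
```

```text
0.014
347.5 -0.15 [ 0.455  -0.15    0.0513]
347.5 -0.165 [ 0.455  -0.165   0.0405]
347.5 -0.18 [ 0.4551 -0.18    0.0298]
347.5 -0.195 [ 0.4552 -0.195   0.019 ]
347.5 -0.21 [ 0.4552 -0.21    0.0082]
349.5 -0.15 [ 0.4535 -0.15    0.1698]
349.5 -0.165 [ 0.4535 -0.165   0.161 ]
349.5 -0.18 [ 0.4535 -0.18    0.1522]
349.5 -0.195 [ 0.4536 -0.195   0.1434]
349.5 -0.21 [ 0.4536 -0.21    0.1346]
[  0.0002 -43.7408 -43.2773  -0.0478   0.0627   0.    ] [ 0.4557 -0.1802  0.0161]
```

The image heights put the real fingertip at about 0.03 now and 0.152 in the earlier view, roughly 25 mm above what the stated TCP implies. That explains both misses, because the fingers shut above the tile. I'll rise, turn to close along x over the medium puck, and measure the tips in the side view.

```bash
python3 r.py .4565,-.052,.1,0
```

```text
tz [ 0.  0. -1.] row [-0.0052  0.1281 -0.0839] [-0.      0.      0.5109]
```

```bash
python3 -m handwheel '[[-1,0,0,-0.06,0,0,0],[-1,-0.005,0.04,-0.084,0,0,0.06],[-1,-0.005,0.128,-0.084,0,0,0.51],[-1,-0.005,0.128,-0.084,0,0,0.51],[-1,-0.005,0.128,-0.084,0,0,0.51],[-1,-0.005,0.128,-0.084,0,0,0.51],[-1,-0.005,0.128,-0.084,0,0,0.51],[-1,-0.005,0.128,-0.084,0,0,0.51],[-1,-0.005,0.128,-0.084,0,0,0.51],[-1,-0.005,0.128,-0.084,0,0,0.51],[-1,-0.005,0.128,-0.084,0,0,0.51],[-1,-0.005,0.128,-0.084,0,0,0.51],[-1,-0.005,0.128,-0.084,0,0,0.51]]' 25
python3 - <<'E'
from m import *
p=robot.read_camera("side"); q=robot.read_camera("top")
a=cv2.resize(p["frame"][110:210,290:415],(600,480),interpolation=cv2.INTER_CUBIC)
b=cv2.resize(q["frame"][160:300,280:455],(600,480),interpolation=cv2.INTER_CUBIC)
cv2.imwrite("pics/c3.png",cv2.resize(np.hstack([a,b])[:,:,::-1],(800,320)))
P=np.array(robot.read_state()["tool_pos"])
for n,z in(("tcp",0),("tip",-.014)):
  for dx in(-.0465,0,.0465): print(n,dx,(px(p,P+[dx,0,z])[0]-[290,110])*3.2,(px(q,P+[dx,0,z])[0]-[280,160])*2.286+[400,0])
E
```

```text
t: 9.78
tool_pos: [0.4563, -0.0521, 0.1001]
orientation: [2.217, 2.226, 0.0]
force: [-0.2, 0.5, -0.9]
opening: 0.093
gripper_force: 0.0
tcp -0.0465 [256.2021 167.7836] [539.9073 185.7497]
tcp 0 [180.5653 165.8581] [545.1649 137.9612]
tcp 0.0465 [105.2926 163.9419] [550.3361  90.9585]
tip -0.0465 [255.0759 185.8867] [539.2135 187.4617]
tip 0 [180.1134 183.9351] [544.4133 140.2368]
tip 0.0465 [105.5084 181.9928] [549.5286  93.779 ]
```

View pics/c3.png

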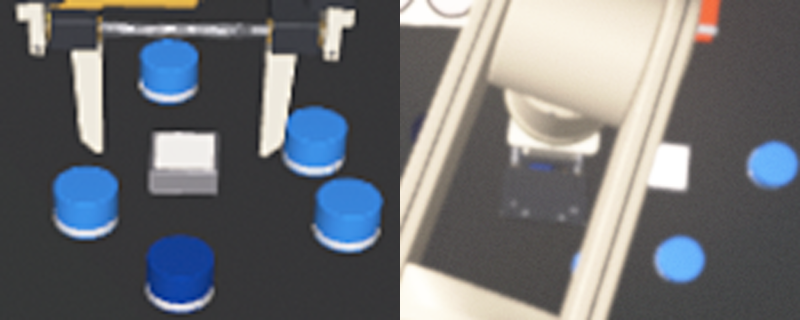

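With the fingers open, the tips appear at crop (100,153) and (262,157), where the stated pose puts them at rows 182-186. That is about 23 mm too high, while x and y agree. So for heights I'll use state z minus about 23 mm, and go down gently over the medium puck watching the force.

```bash
python3 -m handwheel '[[-1,0,0,0.06,0,0,0],[-1,0,0,0.09,0,0,0],[-1,0,0,0.098,0,0,0],[-1,0,0,0.102,0,0,0],[-1,0,0,0.102,0,0,0]]' 25
python3 - <<'E'
from m import *
p=robot.read_camera("side")
save(p,"c4.png",(290,130,415,230),5)
P=np.array(robot.read_state()["tool_pos"])
for dx in(-.0465,0,.0465): print(dx,(px(p,P+[dx,0,-.014])[0]-[290,130])*5,(px(p,P+[dx,0,.006])[0]-[290,130])*5)
E
```

```text
t: 10.5
tool_pos: [0.4574, -0.0524, -0.0006]
orientation: [2.217, 2.223, 0.002]
force: [-0.1, -0.0, 0.9]
opening: 0.0929
gripper_force: 0.0
-0.0465 [383.7553 379.2936] [385.9458 343.4889]
0 [273.7102 376.0034] [274.5682 340.2405]
0.0465 [164.1586 372.728 ] [163.696  337.0067]
```

View pics/c4.png

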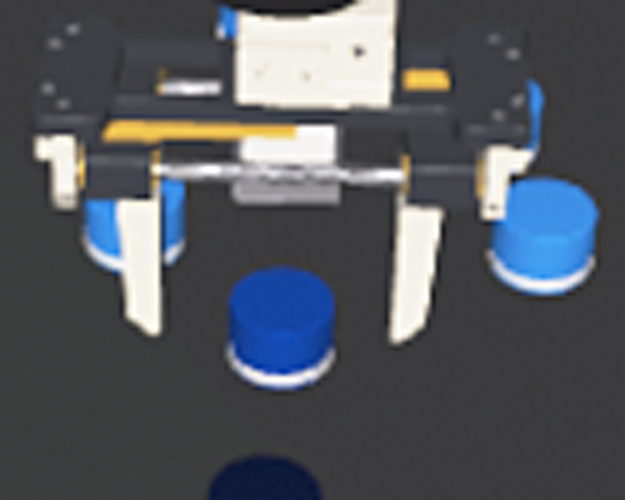

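The tips are at crop (160,335) and (390,341), straddling the medium puck at (280,325), and about 7 mm above the bench. The lateral alignment is good and the height offset comes to about 21 mm. I'll go down 4 mm more and close.

```bash
python3 -m handwheel '[[-1,0,0,0.004,0,0,0],[1,0,0,0.004,0,0,0],[1,0,0,0.004,0,0,0],[1,0,0,0.004,0,0,0],[1,0,0,0.004,0,0,0],[1,0,0,0.004,0,0,0],[1,0,0,0.004,0,0,0],[1,0,0,0.004,0,0,0],[1,0,0,0.004,0,0,0]]' 25
```

```text
t: 11.68
tool_pos: [0.4562, -0.0521, -0.0059]
orientation: [-2.218, -2.224, 0.0]
force: [0.2, 0.1, -0.3]
opening: 0.0431
gripper_force: 25.0
```

Gripped: opening 43 mm, 25 N. Next I'll carry it to ring 3.

```bash
python3 r.py .6178,.0619,.08,0 .6178,.0619,.006,0
```

```text
tz [ 0.  0. -1.] row [ 0.1136  0.1619 -0.0859] [-0.      0.      0.0009]
tz [ 0.  0. -1.] row [ 0.1136  0.1619 -0.0119] [-0.      0.      0.0009]
```

```bash
python3 -m handwheel '[[1,0,0,-0.05,0,0,0],[1,0.03,0.04,-0.086,0,0,0],[1,0.07,0.09,-0.086,0,0,0],[1,0.1,0.14,-0.086,0,0,0],[1,0.114,0.162,-0.07,0,0,0],[1,0.114,0.162,-0.04,0,0,0],[1,0.114,0.162,-0.014,0,0,0],[1,0.114,0.162,-0.014,0,0,0],[1,0.114,0.162,-0.014,0,0,0]]' 25
python3 - <<'E'
from m import *
p=robot.read_camera("side"); save(p,"c5.png",(210,150,335,250),5)
P=np.array(robot.read_state()["tool_pos"]); print(P)
r=robot.regions_of(p,"puck_medium")[0]; print(r["conf"],r["rect"])
for z in(.006,.008,.011,.014): h=px(p,cyl(P[0],P[1],.022,.03,z)); print(z,h.min(0),h.max(0))
h=(px(p,cyl(.6178,.0619,.0245,0,.006))-[210,150])*5; print(h.min(0),h.max(0))
E
```

```text
t: 12.8
tool_pos: [0.6184, 0.0623, 0.009]
orientation: [2.218, 2.224, 0.001]
force: [0.4, 0.9, -1.2]
opening: 0.0434
gripper_force: 25.0
[0.6191 0.0623 0.0097]
0.68 [244.8, 210.9, 269.9, 234.1]
0.006 [247.1502 214.9125] [271.5425 242.1544]
0.008 [247.039  214.1497] [271.4657 241.4165]
0.011 [246.8716 213.0017] [271.3501 240.306 ]
0.014 [246.7035 211.8491] [271.234 239.191]
[190.8799 375.6064] [317.5658 464.8457]
```

View pics/c5.png

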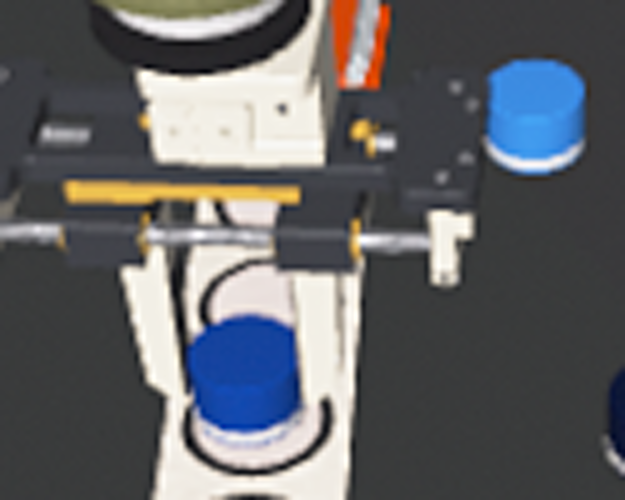

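The puck is held at crop (245,375) over ring 3, about 9 mm above the board, and centred within 2 mm. The same height offset holds here. I'll lower it, release, and go straight on to grasp the dark puck.

```bash
python3 -m handwheel '[[1,0,0,0.0085,0,0,0],[1,0,0,0.0085,0,0,0],[-1,0,0,0.0085,0,0,0],[-1,0,0,0.0085,0,0,0],[-1,0,0,0.0085,0,0,0],[-1,0,0,0.0085,0,0,0],[-1,0,0,-0.04,0,0,0],[-1,0,-0.05,-0.065,0,0,0],[-1,0,-0.11,-0.065,0,0,0],[-1,-0.001,-0.158,-0.065,0,0,0],[-1,-0.001,-0.158,-0.01,0,0,0],[-1,-0.001,-0.158,0.013,0,0,0],[-1,-0.001,-0.158,0.013,0,0,0],[1,-0.001,-0.158,0.013,0,0,0],[1,-0.001,-0.158,0.013,0,0,0],[1,-0.001,-0.158,0.013,0,0,0],[1,-0.001,-0.158,0.013,0,0,0],[1,-0.001,-0.158,0.013,0,0,0],[1,-0.001,-0.158,0.013,0,0,0],[1,-0.001,-0.158,0.013,0,0,0]]' 25; python3 r.py .6128,.1301,.08,0 .6128,.1301,.0005,0
```

```text
t: 15.4
tool_pos: [0.46, 0.0609, -0.0048]
orientation: [2.218, 2.225, -0.0]
force: [-1.0, -0.2, 2.0]
opening: 0.0434
gripper_force: 25.0
tz [ 0.  0. -1.] row [ 0.0688  0.153  -0.0848] [-0.      0.      0.0009]
tz [ 0.  0. -1.] row [ 0.0688  0.153  -0.0053] [-0.      0.      0.0009]
```

```bash
python3 -m handwheel '[[1,0,0,-0.05,0,0,0],[1,0.02,0.04,-0.075,0,0,0],[1,0.04,0.09,-0.075,0,0,0],[1,0.06,0.14,-0.075,0,0,0],[1,0.069,0.153,-0.06,0,0,0],[1,0.069,0.153,-0.03,0,0,0],[1,0.069,0.153,-0.012,0,0,0],[1,0.069,0.153,-0.0065,0,0,0],[1,0.069,0.153,-0.0065,0,0,0],[-1,0.069,0.153,-0.0065,0,0,0],[-1,0.069,0.153,-0.0065,0,0,0],[-1,0.069,0.153,-0.0065,0,0,0],[-1,0.069,0.153,-0.0065,0,0,0],[-1,0.069,0.153,-0.05,0,0,0],[-1,0.08,0.1,-0.075,0,0,0],[-1,0.095,0.05,-0.075,0,0,0],[-1,0.105,-0.004,-0.07,0,0,0],[-1,0.105,-0.004,-0.04,0,0,0],[-1,0.105,-0.004,0,0,0,0],[-1,0.105,-0.004,0,0,0,0]]' 25
python3 - <<'E'
from m import *
for c in("top","side"):
    p=robot.read_camera(c)
    for n in("puck_medium","puck_dark","puck_pale"):
        for r in robot.regions_of(p,n):
            if r["conf"]>.4: print(c,n,r["conf"],fit(p,r,lambda x,y:cyl(x,y,.022,.03,0 if "pale" in n else .006),[.6,.05]),r["mask"].sum())
E
python3 r.py .4555,.1665,-.005,0
```

```text
t: 17.9
tool_pos: [0.4524, 0.1652, -0.0075]
orientation: [-2.216, -2.222, 0.008]
force: [0.7, -1.0, 0.4]
opening: 0.093
gripper_force: 0.0
top puck_medium 0.59 [0.6222 0.0627] 264
top puck_dark 0.71 [0.6147 0.1313] 284
top puck_dark 0.65 [ 0.4546 -0.1788] 413
side puck_medium 0.64 [0.6187 0.0622] 527
side puck_dark 0.83 [0.6129 0.1311] 637
side puck_pale 0.88 [0.4546 0.1668] 598
tz [ 0.  0. -1.] row [ 0.0004 -0.0013  0.0013] [ 0.0006 -0.0002  0.0008]
```

Medium and dark are centred, within about 1-2 mm by the side view. Closing on the pale puck.

```bash
python3 -m handwheel '[[1,0,0,0,0,0,0],[1,0,0,0,0,0,0],[1,0,0,0,0,0,0],[1,0,0,0,0,0,0],[1,0,0,0,0,0,0],[1,0,0,0,0,0,0],[1,0,0,0,0,0,0],[1,0,0,0,0,0,0]]' 25; python3 r.py .6277,-.0738,.08,0  .4700,-.2900,.05,0
```

```text
t: 19.3
tool_pos: [0.4556, 0.1659, -0.0049]
orientation: [-2.218, -2.224, 0.0]
force: [0.0, 0.2, 0.1]
opening: 0.0431
gripper_force: 25.0
tz [ 0.  0. -1.] row [-0.2402  0.1714 -0.0849] [-0.     -0.      0.0009]
tz [ 0.  0. -1.] row [-0.4559  0.0131 -0.0549] [-0.     -0.      0.0009]
```

```bash
python3 -m handwheel '[[1,0,0,-0.05,0,0,0],[1,-0.05,0.035,-0.075,0,0,0],[1,-0.1,0.07,-0.075,0,0,0],[1,-0.15,0.105,-0.075,0,0,0],[1,-0.2,0.14,-0.075,0,0,0],[1,-0.24,0.172,-0.065,0,0,0],[1,-0.24,0.172,-0.03,0,0,0],[1,-0.24,0.172,-0.012,0,0,0],[1,-0.24,0.172,-0.0065,0,0,0],[1,-0.24,0.172,-0.0065,0,0,0],[-1,-0.24,0.172,-0.0065,0,0,0],[-1,-0.24,0.172,-0.0065,0,0,0],[-1,-0.24,0.172,-0.0065,0,0,0],[-1,-0.24,0.172,-0.0065,0,0,0],[-1,-0.24,0.172,-0.05,0,0,0],[-1,-0.29,0.135,-0.08,0,0,0],[-1,-0.34,0.1,-0.08,0,0,0],[-1,-0.4,0.06,-0.08,0,0,0],[-1,-0.456,0.014,-0.07,0,0,0],[-1,-0.456,0.014,-0.07,0,0,0]]' 25
python3 - <<'E'
from m import *
p=robot.read_camera("side")
for n in("puck_pale","puck_light"):
    for r in robot.regions_of(p,n):
            if r["conf"]>.4: print(n,r["conf"],fit(p,r,lambda x,y:cyl(x,y,.022,.03,0 if "light" in n else .006),[.6,.05]),r["mask"].sum())
E
python3 r.py .4698,-.29,-.005,0
```

```text
t: 21.8
tool_pos: [0.4686, -0.2924, 0.0649]
orientation: [-2.221, -2.221, 0.001]
force: [0.2, 0.2, -0.6]
opening: 0.0931
gripper_force: 0.0
puck_pale 0.61 [ 0.629  -0.0727] 430
puck_light 0.9 [ 0.5216 -0.1267] 407
puck_light 0.82 [ 0.4684 -0.2891] 321
puck_light 0.68 [ 0.3428 -0.1186] 443
tz [ 0.  0. -1.] row [ 0.0008 -0.0005  0.0701] [-0.     -0.0001  0.    ]
```

```bash
python3 -m handwheel '[[-1,0,0,0.04,0,0,0],[-1,0,0,0.07,0,0,0],[-1,0,0,0.07,0,0,0],[1,0,0,0.07,0,0,0],[1,0,0,0.07,0,0,0],[1,0,0,0.07,0,0,0],[1,0,0,0.07,0,0,0],[1,0,0,0.07,0,0,0],[1,0,0,0.07,0,0,0],[1,0,0,0.07,0,0,0],[1,0,0,0.07,0,0,0]]' 25; python3 r.py .6227,-.0058,.08,0  .4557,-.1805,.05,92
```

```text
t: 23.32
tool_pos: [0.4709, -0.2901, -0.0047]
orientation: [-2.218, -2.224, 0.0]
force: [-2.5, 0.2, 2.7]
opening: 0.0429
gripper_force: 25.0
tz [ 0.  0. -1.] row [ 0.2839  0.1526 -0.0848] [-0.0001  0.      0.0009]
tz [ 0.  0. -1.] row [ 0.1097 -0.0149 -0.0548] [-0.0001 -0.     -0.5102]
```

```bash
python3 -m handwheel '[[1,0,0,-0.05,0,0,0],[1,0.03,0.015,-0.09,0,0,0],[1,0.08,0.045,-0.09,0,0,0],[1,0.13,0.07,-0.09,0,0,0],[1,0.18,0.1,-0.09,0,0,0],[1,0.23,0.125,-0.09,0,0,0],[1,0.28,0.15,-0.085,0,0,0],[1,0.284,0.152,-0.05,0,0,0],[1,0.284,0.152,-0.02,0,0,0],[1,0.284,0.152,-0.01,0,0,0],[1,0.284,0.152,-0.0065,0,0,0],[1,0.284,0.152,-0.0065,0,0,0],[-1,0.284,0.152,-0.0065,0,0,0],[-1,0.284,0.152,-0.0065,0,0,0],[-1,0.284,0.152,-0.0065,0,0,0],[-1,0.284,0.152,-0.0065,0,0,0],[-1,0.284,0.152,-0.05,0,0,0],[-1,0.284,0.152,-0.09,0,0,0],[-1,0.284,0.152,-0.09,0,0,0]]' 25; python3 r.py .4557,-.1802,.06,92; python3 -m handwheel '[[-1,0,0,0,0,0,0]]'
```

```text
t: 25.7
tool_pos: [0.6255, -0.0059, 0.09]
orientation: [2.214, 2.22, 0.008]
force: [0.0, -0.3, -0.8]
opening: 0.0932
gripper_force: 0.0
tz [ 0.  0. -1.] row [-0.1738 -0.1705  0.0288] [ 0.0018  0.0022 -0.5102]
t: 25.82
tool_pos: [0.6219, -0.0056, 0.0847]
orientation: [-2.218, -2.224, 0.0]
force: [-0.4, -0.6, 0.1]
opening: 0.0929
gripper_force: 0.0
```

```bash
python3 -m handwheel '[[-1,-0.05,-0.05,0,0,0,-0.06],[-1,-0.1,-0.1,0,0,0,-0.12],[-1,-0.15,-0.14,0,0,0,-0.18],[-1,-0.174,-0.167,0.02,0,0,-0.51],[-1,-0.174,-0.167,0.02,0,0,-0.51],[-1,-0.174,-0.167,0.02,0,0,-0.51],[-1,-0.174,-0.167,0.02,0,0,-0.51],[-1,-0.174,-0.167,0.02,0,0,-0.51],[-1,-0.174,-0.167,0.02,0,0,-0.51],[-1,-0.174,-0.167,0.02,0,0,-0.51],[-1,-0.174,-0.167,0.02,0,0,-0.51]]' 25; python3 r.py .4557,-.1802,-.005,92
python3 - <<'E'
from m import *
p=robot.read_camera("side"); q=robot.read_camera("top")
for p in(p,q):
  for n in("puck_pale","puck_light","puck_medium","puck_dark"):
    for r in robot.regions_of(p,n):
            if r["conf"]>.4: print(n,r["conf"],fit(p,r,lambda x,y:cyl(x,y,.022,.03,.006),[.6,.05]),r["mask"].sum())
E
```

```text
t: 27.2
tool_pos: [0.455, -0.1797, 0.0642]
orientation: [0.049, -3.14, -0.001]
force: [0.2, 0.2, 0.3]
opening: 0.0931
gripper_force: 0.0
tz [ 0.  0. -1.] row [-0.0008 -0.0006  0.0692] [ 0.0003 -0.0005 -0.0012]
puck_pale 0.78 [ 0.6283 -0.075 ] 373
puck_light 0.81 [ 0.3446 -0.1105] 393
puck_light 0.68 [ 0.5202 -0.1182] 380
puck_light 0.64 [ 0.623  -0.0077] 460
puck_light 0.54 [ 0.3616 -0.1958] 357
puck_medium 0.64 [0.6179 0.062 ] 488
puck_dark 0.79 [0.6135 0.131 ] 553
puck_pale 0.79 [ 0.6322 -0.0701] 274
puck_light 0.8 [ 0.6257 -0.0049] 299
puck_light 0.63 [ 0.44   -0.1791] 217
puck_light 0.61 [ 0.3633 -0.2012] 340
puck_light 0.6 [ 0.537  -0.1266] 85
puck_medium 0.83 [0.6192 0.063 ] 318
puck_dark 0.66 [ 0.631  -0.0713] 300
puck_dark 0.64 [0.6142 0.1328] 320
```

All four pucks are centred on their rings. Now the tile.

```bash
python3 -m handwheel '[[-1,0,0,0.03,0,0,0],[-1,0,0,0.06,0,0,0],[-1,0,0,0.069,0,0,0],[-1,0,0,0.069,0,0,0],[1,0,0,0.069,0,0,0],[1,0,0,0.069,0,0,0],[1,0,0,0.069,0,0,0],[1,0,0,0.069,0,0,0],[1,0,0,0.069,0,0,0],[1,0,0,0.069,0,0,0],[1,0,0,0.069,0,0,0],[1,0,0,0.069,0,0,0]]' 25
cat > tl.py <<'E'
import numpy as np,sys
# tool pos for tile underside offset: up-slope u, clearance c (m), d = tcp-to-underside along tool z (true), zb = true z - state z
w=.042;a=.38;C=np.array([.634,-.179,0]);R=np.array([[np.cos(w),-np.sin(w),0],[np.sin(w),np.cos(w),0],[0,0,1]])
U=np.array([np.cos(a),0,np.sin(a)]);n=np.array([-np.sin(a),0,np.cos(a)])
up,cl,zs=[float(v) for v in sys.argv[1:4]]
t=np.array([-.0056,0,.0318])
print("if tool-frame bias:",C+R@(t+up*U+(cl+zs)*n)," if world z bias:",C+R@(t+up*U+(cl+zs+.0215)*n)-[0,0,.0215])
E
python3 tl.py .003 .03 -.005;python3 tl.py .003 .001 -.005
```

```text
t: 29.2
tool_pos: [0.4557, -0.1801, -0.0038]
orientation: [-0.054, 3.141, -0.0]
force: [-0.6, 1.0, 2.7]
opening: 0.0474
gripper_force: 24.9
if tool-frame bias: [ 0.62192364 -0.17950751  0.05612938]  if world z bias: [ 0.61395588 -0.17984235  0.05459567]
if tool-frame bias: [ 0.63267085 -0.17905586  0.0291981 ]  if world z bias: [ 0.62470309 -0.1793907   0.02766439]
```

```bash
python3 r.py .618,-.1797,.085,92.4,.38 .618,-.1797,.055,92.4,.38
```

```text
tz [ 0.3706  0.0155 -0.9287] row [-0.1622 -0.0051 -0.0888] [-0.0005 -0.1209 -0.0024]
tz [ 0.3706  0.0155 -0.9287] row [-0.1622 -0.0051 -0.0588] [-0.0005 -0.1209 -0.0024]
```

```bash
python3 -m handwheel '[[1,0,0,-0.05,0,0,0],[1,0,0,-0.1,0,0,0],[1,-0.05,-0.001,-0.12,0,-0.03,0],[1,-0.1,-0.003,-0.12,0,-0.08,0],[1,-0.15,-0.005,-0.12,0,-0.121,-0.002],[1,-0.162,-0.005,-0.1,0,-0.121,-0.002],[1,-0.162,-0.005,-0.089,0,-0.121,-0.002],[1,-0.162,-0.005,-0.089,0,-0.121,-0.002],[1,-0.162,-0.005,-0.089,0,-0.121,-0.002]]' 25
python3 - <<'E'
from m import *
p=robot.read_camera("side"); P=np.array(robot.read_state()["tool_pos"])
a=.38;w=.042;R=np.array([[np.cos(w),-np.sin(w),0],[np.sin(w),np.cos(w),0],[0,0,1]])
n=R@np.array([-np.sin(a),0,np.cos(a)]);u=R@np.array([np.cos(a),0,np.sin(a)]);y=R[:,1]
def tb(c): return np.array([c+i*.024*u+j*.024*y+k*n for i in(-1,1) for j in(-1,1) for k in(0,.02)])
f=cv2.resize(p["frame"][110:190,225:325],None,fx=6,fy=6,interpolation=cv2.INTER_CUBIC)[:,:,::-1].copy(); f2=f.copy()
cA=P+.0045*n; cB=P-(.017)*n+[0,0,.0215]
for c,col in((cA,(0,255,0)),(cB,(255,0,255))):
    h=cv2.convexHull(((px(p,tb(c))-[225,110]+.5)*6).astype(np.float32)); cv2.polylines(f2,[h.astype(np.int32)],True,col,1)
    for r in robot.regions_of(p,"tile")[:1]: print(r["conf"],r["rect"])
cv2.imwrite("pics/c6.png",f2); print(P,cA,cB)
E
```

```text
t: 30.32
tool_pos: [0.6177, -0.1797, 0.0857]
orientation: [-0.056, 2.761, 0.009]
force: [0.3, -0.6, -0.6]
opening: 0.0477
gripper_force: 24.9
0.69 [264.9, 114.7, 287.4, 139.2]
0.69 [264.9, 114.7, 287.4, 139.2]
[ 0.618  -0.1798  0.0861] [ 0.6163 -0.1799  0.0903] [ 0.6243 -0.1796  0.0918]
```

View pics/c6.png

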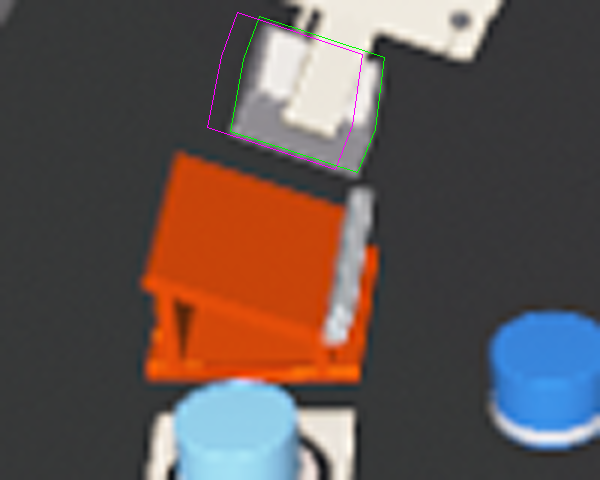

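The tile hangs level with the slope, inside the green outline at crop (305,95). So the height offset lies along the tool axis. I'll approach along the slope normal.

```bash
python3 tl.py .003 .03 -.0045;python3 tl.py .003 .001 -.0045; python3 r.py .6217,-.1795,.0566,92.4,.38 .6325,-.1791,.0297,92.4,.38
```

```text
if tool-frame bias: [ 0.62173834 -0.17951529  0.05659371]  if world z bias: [ 0.61377059 -0.17985014  0.05506   ]
if tool-frame bias: [ 0.63248555 -0.17906364  0.02966244]  if world z bias: [ 0.62451779 -0.17939849  0.02812872]
tz [ 0.3706  0.0155 -0.9287] row [0.0077 0.0003 0.0288] [-0.0008  0.0004 -0.0002]
tz [ 0.3706  0.0155 -0.9287] row [0.0077 0.0003 0.0578] [-0.0008  0.0004 -0.0002]
```

```bash
python3 -m handwheel '[[1,0.0075,0,0.015,0,0,0],[1,0.0075,0,0.029,0,0,0],[1,0.0075,0,0.042,0,0,0],[1,0.0075,0,0.05,0,0,0],[1,0.0075,0,0.054,0,0,0],[1,0.0075,0,0.057,0,0,0],[1,0.0075,0,0.057,0,0,0]]' 25
python3 - <<'E'
from m import *
p=robot.read_camera("side"); s=robot.read_state();print(s["tool_pos"],s["force"])
save(p,"c7.png",(225,110,325,190),6)
E
```

```text
t: 31.35
tool_pos: [0.6335, -0.1787, 0.0319]
orientation: [-0.057, 2.759, 0.01]
force: [-12.3, 6.7, 19.3]
opening: 0.0474
gripper_force: 25.0
[ 0.6334 -0.1787  0.0318] [-11.7685   6.4991  19.5916]
```

View pics/c7.png

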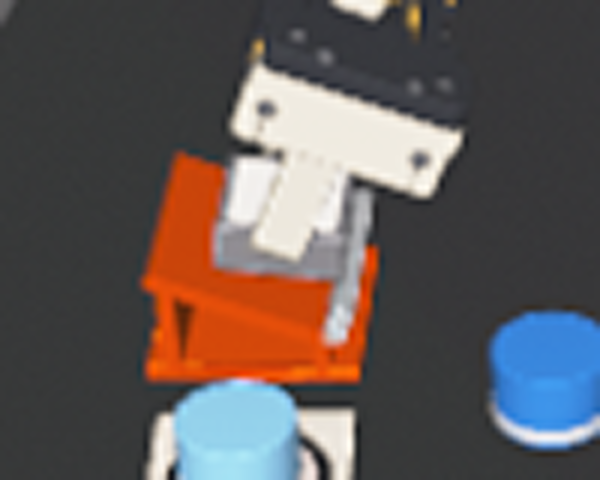

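The tile's near lower edge (crop (335,278)) stands proud. Its base line is less inclined than the slope and the contact force is 23 N, so its low edge is sitting on the ledge. I'll back off, shift about 6 mm up-slope and lower again.

```bash
python3 -m handwheel '[[1,0,0,-0.006,0,0,0],[1,0,0,-0.016,0,0,0],[1,-0.006,0,-0.016,0,0,0],[1,-0.006,0,-0.016,0,0,0],[1,-0.006,0,-0.012,0,0,0],[1,-0.006,0,-0.008,0,0,0],[1,-0.006,0,-0.004,0,0,0],[1,-0.006,0,-0.002,0,0,0],[1,-0.006,0,-0.002,0,0,0]]' 25
python3 - <<'E'
from m import *
p=robot.read_camera("side"); s=robot.read_state();print(s["tool_pos"],s["force"])
save(p,"c8.png",(225,110,325,190),6)
E
```

```text
t: 32.52
tool_pos: [0.6364, -0.1788, 0.0333]
orientation: [-0.056, 2.762, 0.01]
force: [-2.0, 0.7, 1.6]
opening: 0.0475
gripper_force: 25.0
[ 0.6365 -0.1788  0.0334] [-1.0946  0.5546  0.0557]
```

View pics/c8.png

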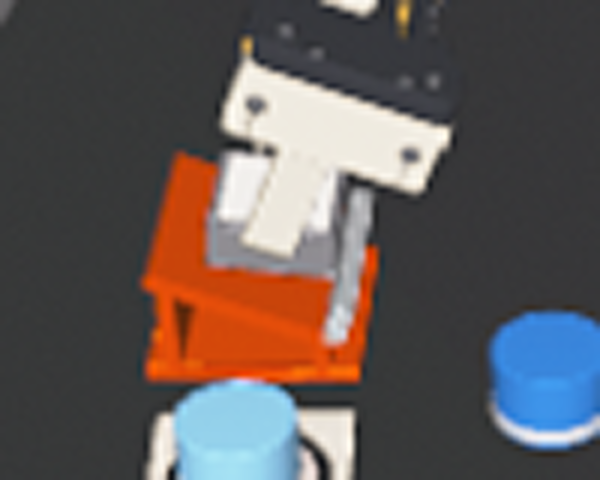

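The low edge is now up-slope of the ledge (tile corner at crop (332,272), ledge at 345), but the tile has pivoted in the grip. I'll press it down lightly with a soft grip so it lies flat.

```bash
python3 -m handwheel '[[1,-0.001,0,0.001,0,0,0],[1,-0.001,0,0.002,0,0,0],[1,-0.001,0,0.003,0,0,0],[1,-0.001,0,0.004,0,0,0],[1,-0.001,0,0.004,0,0,0]]' 6
python3 - <<'E'
from m import *
p=robot.read_camera("side"); s=robot.read_state();print(s["tool_pos"],s["force"])
save(p,"c9.png",(225,110,325,190),6)
E
```

```text
t: 33.2
tool_pos: [0.6392, -0.1787, 0.03]
orientation: [-0.056, 2.761, 0.009]
force: [-1.3, -0.9, -0.6]
opening: 0.0478
gripper_force: 6.0
[ 0.6392 -0.1787  0.0301] [-1.2416 -0.4043 -1.8655]
```

View pics/c9.png

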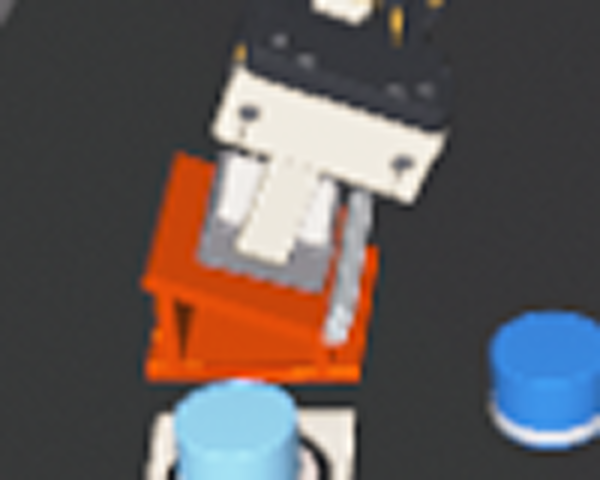

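It is nearly flat now, base line (198,262)→(323,292), with a gap of about 5 mm to the ledge. I'll press 2 mm more, slide down-slope to the ledge, then release and withdraw along the tool axis.

```bash
python3 -m handwheel '[[1,0,0,0.001,0,0,0],[1,0,0,0.0025,0,0,0],[1,0,0,0.0025,0,0,0],[1,0.0025,0,0.0025,0,0,0],[1,0.005,0,0.0025,0,0,0],[1,0.005,0,0.0025,0,0,0]]' 6
python3 - <<'E'
from m import *
p=robot.read_camera("side"); s=robot.read_state();print(s["tool_pos"],s["force"])
save(p,"c10.png",(225,110,325,190),6)
E
```

```text
t: 34.0
tool_pos: [0.6357, -0.1791, 0.0263]
orientation: [-0.056, 2.76, 0.008]
force: [1.3, -0.5, 1.9]
opening: 0.0479
gripper_force: 6.0
[ 0.6357 -0.1792  0.0263] [ 1.1508 -0.7001  1.5914]
```

View pics/c10.png

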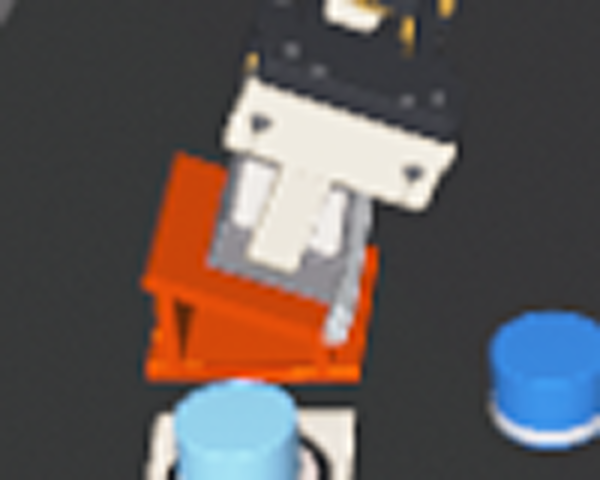

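The tile is now flat, with base line (208,268)→(330,305) parallel to the slope, and it touches the ledge. Release and withdraw.

```bash
python3 -m handwheel '[[-0.4,0,0,0,0,0,0],[-0.4,0,0,0,0,0,0],[-0.4,0,0,0,0,0,0],[-0.4,0,0,-0.01,0,0,0],[-0.4,0,0,-0.04,0,0,0],[-0.4,0,0,-0.09,0,0,0],[-0.4,0.05,0,-0.14,0,0,0],[-0.4,0.1,0,-0.19,0,0,0],[-0.4,0.16,0,-0.22,0,0,0],[-0.4,0.22,0,-0.22,0,0,0],[-0.4,0.22,0,-0.22,0,0,0],[-0.4,0.22,0,-0.22,0,0,0]]'
cat > chk.py <<'E'
from m import *
from scipy.optimize import minimize
a=.38;w=.042;Rz=np.array([[np.cos(w),-np.sin(w),0],[np.sin(w),np.cos(w),0],[0,0,1]])
def tb(s,l,t,up=1):
    n=Rz@np.array([-np.sin(t),0,np.cos(t)]);u=Rz@np.array([np.cos(t),0,np.sin(t)]);y=Rz[:,1]
    c=np.array([.634,-.179,0])+Rz@np.array([-.0056,l,.0318])+s*(Rz@np.array([np.cos(a),0,np.sin(a)]))
    return np.array([c+i*.024*u+j*.024*y+k*n for i in(-1,1) for j in(-1,1) for k in(0,.02)])
for c in("side","top"):
    p=robot.read_camera(c)
    for n,f,x0 in[(k,lambda x,y:cyl(x,y,.022,.03,.006),[.6,.05]) for k in("puck_pale","puck_light","puck_medium","puck_dark")]+[("jar",lambda x,y:cyl(x,y,.027,.068),[.6,.23])]:
        for r in robot.regions_of(p,n):
            if r["conf"]>.5:
                q=fit(p,r,f,x0)
                if q[0]>.58: print(c,n,round(r["conf"],2),q)
    for r in robot.regions_of(p,"tile")[:2]:
        if r["conf"]<.4: continue
        m=r["mask"]; print(c,"tile",r["conf"],r["rect"],fit(p,r,lambda s,l:tb(s,l,a),[0,0.001]))
        def io(q):
            k=np.zeros(m.shape,np.uint8); cv2.fillConvexPoly(k,np.round(cv2.convexHull((px(p,tb(*q))*16).astype(np.float32))).astype(np.int32),1,shift=4); k=k>0; return -(k&m).sum()/(k|m).sum()
        o=minimize(io,[0,0,a],method="Nelder-Mead",options=dict(initial_simplex=[[0,0,a],[.006,0,a],[0,.006,a],[0,0,a-.1]])); print("  s,l,tilt",o.x,o.fun)
    for r in robot.regions_of(p,"vial")[:1]: print(c,"vial",r["conf"],fit(p,r,lambda x,y:cyl(x,y,.013,.05),[.44,.28]))
print(robot.read_state()["t"])
E
python3 chk.py
```

```text
t: 35.55
tool_pos: [0.3492, -0.1912, 0.1492]
orientation: [-0.053, 2.76, 0.006]
force: [0.1, 0.3, 0.6]
opening: 0.065
gripper_force: 0.0
side puck_pale 0.7 [ 0.6287 -0.0746]
side puck_pale 0.59 [ 0.624  -0.0065]
side puck_light 0.83 [ 0.6239 -0.0067]
side puck_medium 0.77 [0.6182 0.062 ]
side puck_dark 0.69 [0.613 0.131]
side jar 0.62 [0.6    0.2329]
side tile 0.86 [262.2, 137.9, 283.4, 160.0] [ 0.001  -0.0015]
  s,l,tilt [-0.0001 -0.0012  0.2998] -0.9051724137931034
side vial 0.82 [0.4439 0.2857]
top puck_pale 0.83 [ 0.6308 -0.0714]
top puck_light 0.62 [ 0.6249 -0.0054]
top puck_medium 0.83 [0.6202 0.0621]
top puck_dark 0.65 [0.6156 0.1321]
top jar 0.94 [0.6015 0.232 ]
top tile 0.66 [393.5, 149.9, 415.7, 173.5] [0.0032 0.0002]
  s,l,tilt [0.0028 0.0008 0.3018] -0.9329140461215933
top vial 0.49 [0.4456 0.2814]
36.35
```

Positions are all good. The tile's fitted tilt (0.30) needs a sharper check, so I'll use the grey/orange edge line in the side image.

```bash
cat > ed.py <<'E'
from m import *
from chk import tb,a
fs=[robot.read_camera("side") for _ in range(6)]; p=fs[0]
F=np.mean([f["frame"].astype(float) for f in fs],0)
sat=F.max(2)-F.min(2)
L=[]
for u in range(262,277):   # near lower edge: first row (downward) where saturation passes half of orange
    for v in range(148,166):
        if sat[v,u]<90<=sat[v+1,u]: L.append((u,v+(90-sat[v,u])/(sat[v+1,u]-sat[v,u]))); break
L=np.array(L); print(L.round(1).tolist()); k=np.polyfit(L[:,0],L[:,1],1); print("measured slope",k[0], "v at 269",np.polyval(k,269))
for t in(.2,.25,.3,.34,.38,.42):
    q=px(p,tb(.0,-.001,t)[[2,6]]); print(t,(q[1]-q[0])[1]/(q[1]-q[0])[0], q.round(1).tolist())
# slope edge of stand itself, near side, as reference
M=[]
for u in range(252,280):
    pass
E
python3 ed.py | tail -9
```

```text
37.15
[[262.0, 154.9], [263.0, 155.2], [264.0, 155.4], [265.0, 155.7], [266.0, 156.0], [267.0, 156.4], [268.0, 156.7], [269.0, 157.1], [270.0, 157.3], [271.0, 157.4], [272.0, 158.1], [273.0, 158.3], [274.0, 158.4], [275.0, 159.1], [276.0, 159.3]]
measured slope 0.3141292980649238 v at 269 157.02210610828365
0.2 0.16221880185220844 [[280.7, 158.3], [259.4, 154.8]]
0.25 0.20349351192373283 [[280.6, 158.7], [259.4, 154.4]]
0.3 0.2454992108790233 [[280.5, 159.1], [259.5, 154.0]]
0.34 0.27978815078001973 [[280.4, 159.5], [259.6, 153.7]]
0.38 0.31482599433305314 [[280.3, 159.8], [259.8, 153.3]]
0.42 0.35075372373393726 [[280.1, 160.1], [259.9, 153.0]]
```

The edge slope of 0.314 matches a tilt of 0.38, so the tile lies flat. Handing in.

```bash
python3 -c "
from plant import robot
print(robot.close_job())"
```

```text
the job is handed in; nothing more can be done
None
```

The job is handed in: the four pucks stand centred in their rings, palest by the stand to darkest at the far end; the tile lies flat on the slope against its ledge; and the jar and vial are where they started. All this is by my last camera measurements; the hand-in returned no verdict.

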